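# Bring the yard-office vent window in from the first hole of its stay to the third

### The arm

A 6-joint arm with a two-finger parallel gripper is mounted at the origin on the work surface. World frame = base frame: x ahead of the robot, y to its left, z up, the work surface at z = 0. Lengths are in m, angles in rad, forces in N, time in s.
With the tool pointing down it reaches from about 0.425 to 1.125 m from the base axis. Payload 14.9 kg.
Tool frame: the origin (TCP) lies on the centre line of the jaws, within the pads' length; the fingertips stand 19 mm ahead of it and the grasp point (between the pads) is the TCP; z points along the fingers, y is the line along which they close (so a half turn about z gives the same grasp; the last joint's range is limited). The gripper opens to 91 mm and grips with 3 to 60 N. Pads are 32 mm wide; open, the fingers measure 118 mm over their backs; the gripper's body (76 mm by 178 mm) begins 60 mm behind the grasp point.
Start: joints at [-1.237, 0.379, 1.734, -0, 1.028, -0.033], TCP at [0.251, -0.653, 0.233] pointing down, gripper open.
Joint ranges: [-2.77, 2.77], [-0.74, 2.19], [0, 2.66], [-1.06, 4.2], [0.31, 2.87], [-3.08, 3.08]. Speed limits (rad/s): [1.89, 1.89, 2.39, 3.14, 3.14, 3.14].

### API

Orientations are given as a unit quaternion [w, x, y, z].
In Python, from plant import ctrl, grab_frame, nets gives the robot as it stands.
- The arm moves only by the tool send_rows, never from a script. Its argument "motion" is one flat list of numbers, 7 for each row, row after row: the shift along the world's x, y, z as a fraction of full scale, then the turn, a rotation vector about the world's x, y, z as a fraction of full scale, then the finger opening in mm, from 0 to 91.2. In form: [dx, dy, dz, wx, wy, wz, fingers, dx, dy, dz, wx, wy, wz, fingers, ...]. A call has 1 to 20 rows; each row shifts and turns the commanded pose from where the row before left it; what a row does not reach is not made up. Full scale, the value 1, is 0.2 m for a shift and pi/2 rad for a turn. A row lasts 1/12 s, in which the tool goes at most 41.7 mm and 7.16 degrees, less where a joint would pass 70% of its speed; a pose out of reach is approached as far as the arm can. A call with a number of a shift or a turn outside -1 to 1 is refused whole. A call with a gripper value outside its range is refused whole. The fingers move at their own pace and stop on an object; "grip_force" is the grip in N (left out, the last holds). Time passes only in rows, so rows that do not move let the fingers close. It gives the time, the measured TCP pose, the force, the opening and the grip force at its end, in the units of the state.
- ctrl.get_obs(): the state, without advancing time (a new reading comes with each control period).
- grab_frame(name): name is "scene" or "top" or "wrist"; returns a dict with "color" (400x640x3 uint8, red, green, blue), "fx", "fy", "cx", "cy" (pixels), "D" ([k1, k2, p1, p2, k3] as OpenCV has them; the pictures are not rectified), "rvec" (rotation vector, rad) and "tvec" (3), from world to camera coordinates, as OpenCV has them. Camera axes: x right, y down, z forward; pixel columns grow to the right and rows downward; lengths in m; the calibration is good to about 2 mm. A picture is of the moment at which its call begins. There is no depth.
- ctrl.close_job(): hands the job in; it is judged then, once.
Trained networks look in a picture, given as the dict that the camera call returned (one of the last four; its "shot" number tells which), for a name from the list of things; names that differ only in an ending like _2 or _b are one class to them, and where a whole thing is asked for, a point or a joint stands for the part that bears it (a point fixed in the world has none). Each returns a list of dicts, best first, with "conf" (0 to 1); they miss things now and then, are a little off and sometimes report something else, mostly with a low value. They report only what shows in the picture. A call takes as long as a camera call.
- nets.trace(picture, target): "region" (400x640 bool, what is visible of it).
- nets.spot_point(picture, target): "location" ([x, y, z] in m, in the coordinates of the camera as it stood for that picture, good to about 4 mm: a listed point, or the origin of a listed thing).
The state is a dict: "clock": time; "q": joint angles; "dq": joint speeds; "joint_torque": joint torques, N m; "tool_pos": TCP position; "orientation": TCP orientation; "wrist_force": force on the tool from outside, world axes, zero at the start; "ft_torque": the same for the moment, N m; "opening": finger opening in m; "gripper_force": force on a finger pad.
Only numpy, scipy, OpenCV 4.12 (cv2) and the standard library are available. Lean on these libraries where they do the work, as an engineer would, in place of code of your own. Each camera call takes 0.05 s, during which the arm holds its last target. There are 200 camera calls.

### The job

Rain is driving in at the open vent window: bring it in from the first hole of its peg stay (the hole nearest the black grip) to the third. Lift the stay off its peg, keep hold of it until it is home again so that the vent cannot swing shut by itself, feel for the third hole with a light touch, never forcing the bar against the pin, and lower it fully home over the pin onto the peg's base; then let go. Leave the bottle, the mug and the tape roll where they are.

Things in the scene. Friction and masses are not known exactly. Their poses are not given: they have to be found in the camera images.
- window: White window frame with a dark wooden inner sill across the desk's far end, turned up to 0.2 rad. Origin: on the desk top (z = 0) straight below the peg; x points outdoors, y along the window, z up. The sill is 20 mm high and starts at x = -145 mm; the frame's bottom rail under the peg is 65 mm high and starts at x = -20 mm. Jambs at y = +-270 mm, x = 28 to 88 mm; frame head 375 mm high.
- vent (a joint): Opening angle of the vent, a top-hung glazed sash 494 mm wide, 262 mm high, about 1.6 kg: 0 rad is shut, growing as its bottom edge swings outdoors. About 0.65 rad on the first hole, some 0.3 on the third. Only the stay holds it: its own weight swings it shut, pushing the stay along its length into the room with 5 to 8 N at the first hole, about 2 N at the third.
- vent_hinge (a point): Middle of the vent's hinge line, at the top of the vent: 58 mm outdoors of the peg and 329.5 mm above the desk. The stay's knuckle lies 250 mm below it and 27 mm to the room side when the vent is shut, and turns about this line with the vent, so it sinks as the vent comes in.
- stay: The stay: flat brass-coloured bar 22 mm wide, 5 mm thick, about 0.26 kg, hinged inside the vent's bottom rail at a knuckle so that it can be raised and can swing a little sideways. Origin: at the knuckle, mid-thickness. The bar lies along its own -x axis, into the room; z is the normal of its upper face. A press on the grip bears on the peg up to 2.5 times as hard.
- stay_hole1 (a point): Centre of the first hole (nearest the grip), in the bar's upper face, 190 mm from the knuckle; on the peg at the start. Five round 10 mm holes run along the bar's middle line, counted from the grip towards the vent. They were drilled by hand: from hole to hole it is anything from 35 to 45 mm, and differs from one to the next; no better figure is known.
- stay_grip (a point): Middle of the black plastic grip on the stay's room end, 257 mm from the knuckle and 67 mm to the room side of the first hole. A flat-sided block 60 mm long along the bar, 16 mm wide, 18 mm high, hanging free over the sill: at the start about 77 mm above the desk (57 mm above the sill), about 87 mm with the third hole home.
- peg: The peg's pin: upright steel pin of 8 mm with a round (half-ball) head, fixed in the middle of a cast base 20 mm deep (x), 30 mm wide and 18 mm high on the frame's bottom rail; the stay rests on this base when home. Origin: centre of the base's underside, 65 mm above the desk; axes as the window's.
- peg_tip (a point): Top of the round-headed pin, on its axis, 101 mm above the desk: 18 mm above the top of the base. When a hole is home on the peg, the tip stands 14 to 15 mm above the middle of the bar's thickness; when the bar lies on top of the pin, the tip is 2.5 mm below it.
- water_bottle: Blue plastic bottle with a white cap, 64 mm across, 190 mm high, 0.45 kg, on the sill. Origin: centre of its underside.
- mug: White mug, 80 mm across and 92 mm high, handle to one side, on the sill. Origin: centre of its underside.
- tape_roll: Roll of yellow tape lying flat on the desk, 100 mm across, 24 mm high. Origin: centre of its underside.

How it is judged:
On the way, in this order (a step that is already met when the one before it is completed fails the run):
1. the stay is lifted clear above the peg (z of peg_tip in the frame of stay below -0.003 m), for 0.1 s.
2. the vent is brought in so far that the second hole is past the peg (x of peg_tip in the frame of stay between -0.14 and -0.08 m), for 0.1 s.
At the end, for the whole second after the job is handed in: The third hole is home on the peg: the pin stands through it with its tip at least 10 mm above the middle of the bar's thickness, 98 to 128 mm from the knuckle and within 4 mm of the bar's middle line; the vent rests at 0.24 to 0.42 rad; everything is still (x of peg_tip in the frame of stay between -0.128 and -0.098 m and y of peg_tip in the frame of stay between -0.004 and 0.004 m and z of peg_tip in the frame of stay above 0.01 m and value of joint vent between 0.24 and 0.42 rad and linear speed of stay below 0.01 m/s); the robot touches nothing.
It fails at once if the stay is forced against the pin of the peg with more than 25 N (contact force between stay and peg above 25 N).
It fails at once if the stay is let go of while no hole is home on the peg (z of peg_tip in the frame of stay below 0.01 m and contact force between the fingers and stay below 0.1 N).
It fails at once if the bottle, the mug or the tape roll is moved more than 20 mm (distance of any of water_bottle, mug, tape_roll from where it was at the start of the episode above 0.02 m).
It also fails if it takes over 64 s, if anything falls off the work surface, if the arm or the gripper's body presses on something with over 40 N, if the wrist force passes 120 N, or if a joint passes its speed limit or range.

## Working session

There is one attempt and no reset: what is moved stays moved. The work goes in short steps, Python scripts to look and compute and a tool call to move; the robot and the scene stay as the last step left them, time stands still between calls to the robot, and variables do not carry over. Pictures are saved under pics/ and viewed, at most 10 in all, crops included, and the job is handed in when it is done.

Besides the shell and the picture viewer there is one more tool, called as name(argument=value, ...) on one line, values as JSON. send_rows: Moves the arm, as the interface text tells. Shift numbers are shares of 0.2 m and turn numbers shares of pi/2 rad, none past 1 either way. Its arguments: {"type":"object","properties":{"motion":{"type":"array"},"grip_force":{"type":"number"}},"required":["motion"]}

```bash
mkdir -p pics
cat > h.py <<'E'
import numpy as np, cv2
from plant import ctrl, grab_frame, nets
def towld(f,p):
    R,_=cv2.Rodrigues(np.array(f["rvec"],float)); return R.T@(np.array(p)-np.array(f["tvec"]).ravel())
def pix(f,p):
    K=np.array([[f["fx"],0,f["cx"]],[0,f["fy"],f["cy"]],[0,0,1.]])
    return cv2.projectPoints(np.array(p,float).reshape(-1,1,3),np.array(f["rvec"],float),np.array(f["tvec"],float),K,np.array(f["D"],float))[0].reshape(-1,2)
def look(names,cams=("scene","top"),save=None):
    out={}
    for c in cams:
        f=grab_frame(c)
        if save: cv2.imwrite(f"pics/{save}_{c}.png",f["color"][:,:,::-1])
        for n in names:
            r=nets.spot_point(f,n)
            if r: 
                w=towld(f,r[0]["location"]); out[c,n]=w; print(c,n,w.round(4),round(r[0]["conf"],2))
            else: print(c,n,None)
    return out
E
python3 - <<'E'
from h import *
look(["window","peg","peg_tip","stay","stay_grip","stay_hole1","vent_hinge","water_bottle","mug","tape_roll"],save="a")
o=ctrl.get_obs();print(o["clock"],o["tool_pos"],o["orientation"],o["wrist_force"])
a=cv2.imread("pics/a_scene.png");b=cv2.imread("pics/a_top.png")
cv2.imwrite("pics/a.png",cv2.resize(np.vstack([a,b]),(480,600)))
E
```

```text
scene window [ 0.6493  0.0538 -0.0009] 0.79
scene peg None
scene peg_tip None
scene stay None
scene stay_grip [0.5866 0.0427 0.075 ] 0.87
scene stay_hole1 [0.647  0.0512 0.0898] 0.68
scene vent_hinge None
scene water_bottle [ 0.5804 -0.125   0.0236] 0.95
scene mug None
scene tape_roll [ 0.4388 -0.1628  0.0006] 0.67
top window [ 0.6491  0.0455 -0.0022] 0.86
top peg None
top peg_tip None
top stay None
top stay_grip [0.5849 0.0407 0.0753] 0.97
top stay_hole1 [0.6476 0.0509 0.0909] 0.95
top vent_hinge None
top water_bottle [ 0.5745 -0.1245  0.0179] 0.6
top mug [0.5487 0.2261 0.0164] 0.73
top tape_roll [ 0.4383 -0.1621  0.0009] 0.82
1.1 [ 0.25101887 -0.65345134  0.23293748] [-1.64362458e-05  9.83231600e-01  1.82361235e-01 -7.40510251e-06] [ 0.16114668  0.11737283 -0.67697135]
```

View pics/a_scene.png

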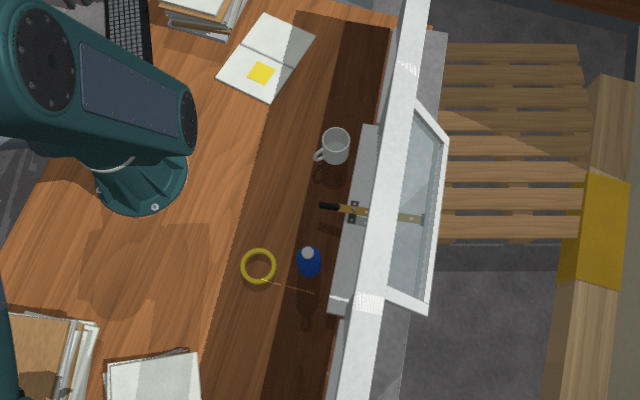

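View pics/a_top.png

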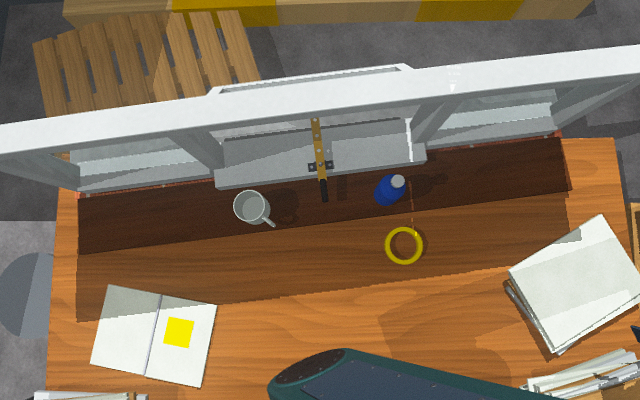

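The scene shows the grip end at (328,207) in the scene view and (323,190) in the top view. The mug is to its left and the bottle to its right, both clear of it, and the tape is at (404,245). Next I'll work out the window yaw from the sill and rail edges, and the model path for the grip.

```bash
cat >> h.py <<'E'
def onplane(f,uv,z):
    K=np.array([[f["fx"],0,f["cx"]],[0,f["fy"],f["cy"]],[0,0,1.]])
    n=cv2.undistortPoints(np.array(uv,float).reshape(-1,1,2),K,np.array(f["D"],float)).reshape(-1,2)
    R,_=cv2.Rodrigues(np.array(f["rvec"],float)); c=-R.T@np.array(f["tvec"]).ravel()
    d=np.c_[n,np.ones(len(n))]@R
    return c+d*((z-c[2])/d[:,2])[:,None]
def knuckle(th): # window frame x,z
    return np.array([58-27*np.cos(th)+250*np.sin(th),329.5-250*np.cos(th)-27*np.sin(th)])
def model(L,h):
    """hole distance L mm from knuckle above the peg with bar mid height h; returns theta, pitch(knuckle end up +), grip x,z"""
    from scipy.optimize import brentq
    def e(th):
        k=knuckle(th); return np.hypot(k[0],k[1]-h)-L
    th=brentq(e,0.0,1.0); k=knuckle(th); u=np.array([0-k[0],h-k[1]])/L
    g=k+257*u; return th,np.arctan2(-u[1],-u[0]),g[0],g[1]
E
python3 - <<'E'
from h import *
f=grab_frame("top")
for uv,z in (([(78,254),(572,190)],.02),([(215,187),(425,160)],.065)):
    p=onplane(f,uv,z); d=p[0]-p[1]; print(p.round(4),"yaw",np.arctan2(-d[0],d[1]))
for L,h in ((190,85.5),(190,96),(190,110),(170,110),(150,110),(130,110),(110,110),(110,103.5),(110,85.5),(115,85.5),(105,85.5)): print(L,h,np.round(model(L,h),3))
o=look(["stay_grip","stay_hole1"]); 
o=ctrl.get_obs()
from scipy.spatial.transform import Rotation as R
q=o["orientation"]; print(R.from_quat([q[1],q[2],q[3],q[0]]).as_matrix().round(3))
E
```

```text
[[ 0.4381  0.7104  0.02  ]
 [ 0.5744 -0.64    0.02  ]] yaw 0.10058855214297151
[[ 0.6023  0.3253  0.065 ]
 [ 0.6584 -0.226   0.065 ]] yaw 0.10134875553757358
190 85.5 [  0.65    0.151 -66.234  75.396]
190 96 [  0.656   0.1   -66.668  89.335]
190 110 [ 6.60000e-01  2.90000e-02 -6.69730e+01  1.08085e+02]
170 110 [ 5.69000e-01 -3.30000e-02 -8.69510e+01  1.12907e+02]
150 110 [ 4.79000e-01 -9.90000e-02 -1.06477e+02  1.20562e+02]
130 110 [   0.39    -0.17  -125.172  131.469]
110 110 [   0.302   -0.25  -142.429  146.371]
110 103.5 [   0.308   -0.187 -144.446  130.781]
110 85.5 [ 3.16000e-01 -1.80000e-02 -1.46975e+02  8.82020e+01]
115 85.5 [ 3.36000e-01 -8.00000e-03 -1.41996e+02  8.66220e+01]
105 85.5 [ 2.95000e-01 -2.90000e-02 -1.51937e+02  8.98870e+01]
scene stay_grip [0.587  0.0418 0.0749] 0.61
scene stay_hole1 [0.6484 0.0507 0.0888] 0.77
top stay_grip [0.585  0.0413 0.0771] 0.62
top stay_hole1 [0.6488 0.0508 0.092 ] 0.77
[[ 0.933  0.359  0.   ]
 [ 0.359 -0.933  0.   ]
 [ 0.     0.    -1.   ]]
```

send_rows(motion=[0.083,0.174,0.067,0,0,-0.0085,60,0.083,0.174,0.067,0,0,-0.0085,60,0.083,0.174,0.067,0,0,-0.0085,60,0.083,0.174,0.067,0,0,-0.0085,60,0.083,0.174,0.067,0,0,-0.0085,60,0.083,0.174,0,0,0,-0.0085,60,0.083,0.174,0,0,0,-0.0085,60,0.083,0.174,0,0,0,-0.0085,60,0.083,0.174,0,0,0,-0.0085,60,0.083,0.174,0,0,0,-0.0085,60,0.083,0.174,0,0,0,-0.0085,60,0.083,0.174,0,0,0,-0.0085,60,0.083,0.174,0,0,0,-0.0085,60,0.083,0.174,0,0,0,-0.0085,60,0.083,0.174,0,0,0,-0.0085,60,0.083,0.174,0,0,0,-0.0085,60,0.083,0.174,0,0,0,-0.0085,60,0.083,0.174,0,0,0,-0.0085,60,0.083,0.174,0,0,0,-0.0085,60,0.083,0.174,0,0,0,-0.0085,60])

```text
clock: 3.12
tool_pos: [0.5836, 0.0446, 0.3001]
orientation: [0.0, 0.999, 0.05, 0.0]
wrist_force: [0.3, -1.0, -0.4]
opening: 0.0602
gripper_force: 0.0
```

Run:
```python
from h import *
look(["stay_grip","stay_hole1","peg_tip","peg"],("wrist","top","scene"),save="b")
o=ctrl.get_obs();print(o["clock"],o["tool_pos"],o["wrist_force"])
```

```text
wrist stay_grip [0.5821 0.0445 0.0786] 0.81
wrist stay_hole1 [0.6461 0.0489 0.0894] 0.76
wrist peg_tip [0.651  0.0543 0.1033] 0.47
wrist peg None
top stay_grip None
top stay_hole1 None
top peg_tip None
top peg None
scene stay_grip [0.5885 0.0393 0.0766] 0.62
scene stay_hole1 [0.6476 0.0528 0.0929] 0.89
scene peg_tip [0.6502 0.048  0.0015] 0.27
scene peg [ 0.5802 -0.1245  0.0218] 0.56
3.8667 [0.5829957  0.04226869 0.29999164] [-0.17525011 -0.24651234  0.19055038]
```

View pics/b_wrist.png

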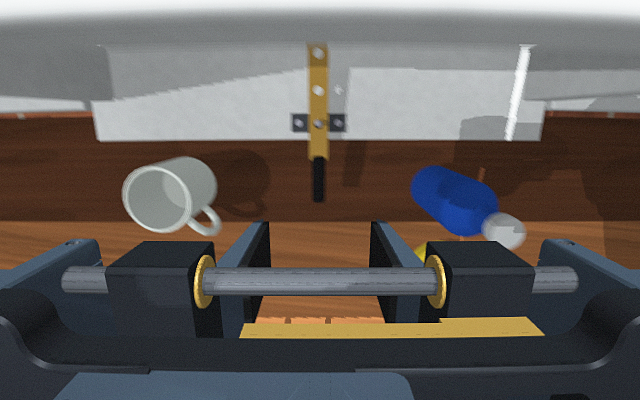

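The wrist view shows the bar along column 318, with hole 1 on the peg at (319,123), hole 2 near (319,90) and hole 3 near (318,54). The fingers are centred on it. I'll measure the hole pitch from this picture.

Run:
```python
from h import *
im=cv2.imread("pics/b_wrist.png"); f=grab_frame("wrist")
hsv=cv2.cvtColor(im,cv2.COLOR_BGR2HSV)
sub=hsv[40:165,308:329]; m=(sub[:,:,1]<70).astype(np.uint8)
n,l,s,c=cv2.connectedComponentsWithStats(m)
for i in range(1,n):
    if s[i,4]>8: print(s[i],(c[i]+[308,40]).round(1))
t=.151; y=.101; N=np.array([-np.sin(t)*np.cos(y),-np.sin(t)*np.sin(y),np.cos(t)]); P0=np.array([.648,.050,.088])
def bar(uv):
    a=onplane(f,[uv],0.05)[0];b=onplane(f,[uv],.2)[0];d=b-a
    return a+d*(N@(P0-a))/(N@d)
for uv in [(319,123)]+[tuple(c[i]+[308,40]) for i in range(1,n) if s[i,4]>8]:
    p=bar(uv);print(np.round(uv,1),p.round(4),round(np.linalg.norm(p-bar((319,123)))*1e3,1))
cv2.imwrite("pics/c.png",cv2.resize(im[35:215,270:370],None,fx=3.3,fy=3.3,interpolation=cv2.INTER_CUBIC))
```

```text
[  0   0  21  49 286] [319.4  49.8]
[ 0 28  2 46 50] [308.1  91.2]
[ 5 46 11 10 79] [317.8  90.3]
[20 58  1 14 14] [328.  104.5]
[ 6 80  9  8 53] [317.9 123.2]
[ 0 93  2  7 13] [308.5 136.2]
[  5 118  11   7  51] [318.1 161.5]
[319 123] [0.6518 0.0504 0.0886] 0.0
[319.4  49.8] [0.7273 0.0575 0.1001] 76.7
[308.1  91.2] [0.6849 0.0659 0.0938] 37.0
[317.8  90.3] [0.6869 0.0553 0.094 ] 35.9
[328.  104.5] [0.6731 0.0423 0.0917] 23.0
[317.9 123.2] [0.6514 0.0517 0.0885] 1.3
[308.5 136.2] [0.6355 0.0612 0.0863] 19.7
[318.1 161.5] [0.6064 0.047  0.0817] 46.1
```

View pics/c.png

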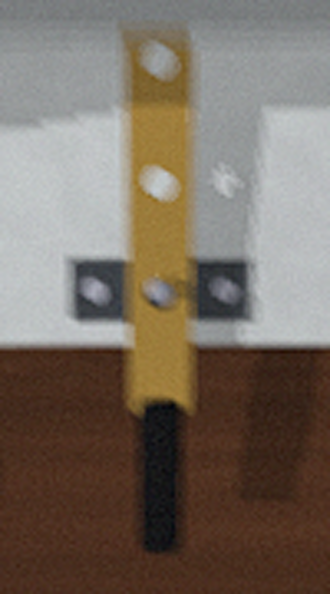

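Run:
```python
from h import *
f=grab_frame("wrist")
t=.151; y=.101; N=np.array([-np.sin(t)*np.cos(y),-np.sin(t)*np.sin(y),np.cos(t)])
S=onplane(f,[(270+95/3.3,35+290/3.3),(270+226/3.3,35+290/3.3)],.083); print(S.round(4)); peg=S.mean(0)
T=onplane(f,[(270+160/3.3,35+291/3.3)],.101)[0]; print("tip?",T.round(4))
P0=np.r_[peg[:2],.088]
def bar(uv):
    a=onplane(f,[uv],0.05)[0];b=onplane(f,[uv],.2)[0];d=b-a
    return a+d*(N@(P0-a))/(N@d)
u=np.array([np.cos(t)*np.cos(y),np.cos(t)*np.sin(y),np.sin(t)])
for v in (183,60): 
    p=bar((270+160/3.3,35+v/3.3)); print(p.round(4),((p-P0)@u*1e3).round(1))
G=onplane(f,[(270+160/3.3,35+405/3.3),(270+160/3.3,35+550/3.3)],.084);print(G.round(4))
```

```text
[[0.6495 0.0741 0.083 ]
 [0.6541 0.0278 0.083 ]]
tip? [0.6517 0.0511 0.101 ]
[0.6869 0.0546 0.0934] 35.6
[0.7241 0.0583 0.099 ] 73.5
[[0.6113 0.0471 0.084 ]
 [0.5568 0.0417 0.084 ]]
```

send_rows(motion=[0.002,0.001,-0.14,0.0012,-0.012,0,50,0.002,0.001,-0.14,0.0012,-0.012,0,50,0.002,0.001,-0.14,0.0012,-0.012,0,50,0.002,0.001,-0.14,0.0012,-0.012,0,50,0.002,0.001,-0.14,0.0012,-0.012,0,50,0.002,0.001,-0.14,0.0012,-0.012,0,50,0,0,-0.14,0.0012,-0.012,0,50,0,0,-0.137,0.0012,-0.012,0,50,0,0,0,0,0,0,50,0,0,0,0,0,0,50,0,0,0,0,0,0,50], grip_force=25)

```text
clock: 4.88
tool_pos: [0.5864, 0.0438, 0.0779]
orientation: [-0.004, 0.996, 0.05, 0.076]
wrist_force: [0.4, 0.7, 0.1]
opening: 0.0501
gripper_force: 0.0
```

Run:
```python
from h import *
look(["stay_grip","stay_hole1"],("wrist","scene"),save="d")
o=ctrl.get_obs();print(o["clock"],o["tool_pos"],o["wrist_force"],o["orientation"])
```

```text
wrist stay_grip [ 0.6496  0.0497 -0.0017] 0.22
wrist stay_hole1 [0.6478 0.0504 0.0876] 0.69
scene stay_grip [0.5835 0.0414 0.0792] 0.58
scene stay_hole1 [0.65   0.0513 0.0889] 0.62
5.1833 [0.58603781 0.04377436 0.07755915] [-0.49020741 -0.26942796 -0.3583631 ] [-0.00374755  0.99583446  0.04974174  0.07632462]
```

View pics/d_wrist.png

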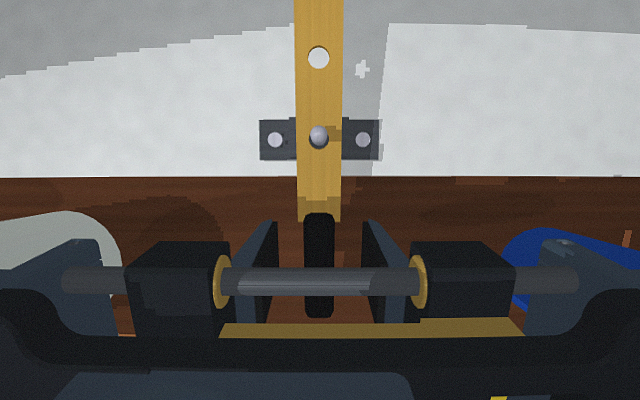

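The wrist view shows the black grip at (319,265), midway between the fingers, and the pin through hole 1 at (319,137). I'll close now.

send_rows(motion=[0,0,0,0,0,0,8,0,0,0,0,0,0,8,0,0,0,0,0,0,8,0,0,0,0,0,0,8,0,0,0,0,0,0,8,0,0,0,0,0,0,8,0,0,0,0,0,0,8,0,0,0,0,0,0,8], grip_force=25)

```text
clock: 5.85
tool_pos: [0.5854, 0.0438, 0.0764]
orientation: [-0.004, 0.996, 0.05, 0.076]
wrist_force: [0.5, 0.3, -1.0]
opening: 0.0157
gripper_force: 25.0
```

Run:
```python
from h import *
o=ctrl.get_obs();print(o["clock"],o["tool_pos"],o["wrist_force"],o["ft_torque"],o["opening"],o["gripper_force"])
y=.101
b=np.array(model(190,85.5))
for L,h in ((190,96),(190,112),(175,112),(160,112),(145,112),(130,112),(116.5,112),(116.5,106),(116.5,100),(116.5,92),(116.5,85.5)):
    a=np.array(model(L,h)); d=a-b; b=a; print(L,h,"th %.3f"%a[0],"grip",a[2:].round(1),"rows xyz",np.round([d[2]*np.cos(y)/200,d[2]*np.sin(y)/200,d[3]/200],4),"turn",np.round(np.array([np.sin(y),-np.cos(y)])*d[1]/1.5708,4))
```

```text
5.85 [0.58537787 0.04376224 0.07644509] [ 0.53517326  0.27965682 -0.98082357] [-0.02350637  0.08954552  0.30430901] 0.015664389704611283 24.999284148216248
190 96 th 0.656 grip [-66.7  89.3] rows xyz [-0.0022 -0.0002  0.0697] turn [-0.0033  0.0328]
190 112 th 0.660 grip [-67.  110.8] rows xyz [-0.0016 -0.0002  0.1072] turn [-0.0052  0.0516]
175 112 th 0.591 grip [-82.  114.4] rows xyz [-0.0745 -0.0076  0.0181] turn [-0.003  0.03 ]
160 112 th 0.523 grip [-96.7 119.6] rows xyz [-0.0733 -0.0074  0.0261] turn [-0.0032  0.0312]
145 112 th 0.456 grip [-111.   126.6] rows xyz [-0.0714 -0.0072  0.0348] turn [-0.0033  0.0329]
130 112 th 0.389 grip [-124.8  135.5] rows xyz [-0.0684 -0.0069  0.0448] turn [-0.0036  0.0354]
116.5 112 th 0.329 grip [-136.4  145.6] rows xyz [-0.0578 -0.0059  0.0502] turn [-0.0035  0.0348]
116.5 106 th 0.334 grip [-138.1  132. ] rows xyz [-0.0082 -0.0008 -0.0681] turn [ 0.0036 -0.0351]
116.5 100 th 0.338 grip [-139.3  118.4] rows xyz [-0.006  -0.0006 -0.0676] turn [ 0.0035 -0.0343]
116.5 92 th 0.341 grip [-140.2  100.6] rows xyz [-0.0047 -0.0005 -0.0894] turn [ 0.0045 -0.0447]
116.5 85.5 th 0.342 grip [-140.5   86.2] rows xyz [-0.0013 -0.0001 -0.072 ] turn [ 0.0036 -0.0356]
```

send_rows(motion=[-0.0006,0,0.0175,-0.0008,0.0082,0,8,-0.0006,0,0.0175,-0.0008,0.0082,0,8,-0.0006,0,0.0175,-0.0008,0.0082,0,8,-0.0006,0,0.0175,-0.0008,0.0082,0,8,0,0,0,0,0,0,8])

```text
clock: 6.27
tool_pos: [0.5848, 0.0438, 0.0911]
orientation: [-0.003, 0.998, 0.05, 0.049]
wrist_force: [-3.5, 1.2, 0.7]
opening: 0.0159
gripper_force: 25.0
```

send_rows(motion=[-0.0004,0,0.0214,-0.001,0.0103,0,8,-0.0004,0,0.0214,-0.001,0.0103,0,8,-0.0004,0,0.0214,-0.001,0.0103,0,8,-0.0004,0,0.0214,-0.001,0.0103,0,8,-0.0004,0,0.0214,-0.001,0.0103,0,8,0,0,0,0,0,0,8,0,0,0,0,0,0,8,0,0,0,0,0,0,8])

```text
clock: 6.93
tool_pos: [0.5829, 0.0436, 0.1114]
orientation: [-0.001, 0.999, 0.05, 0.007]
wrist_force: [-7.7, 1.2, -2.0]
opening: 0.0159
gripper_force: 25.0
```

Run:
```python
from h import *
look(["stay_grip","stay_hole1","peg_tip"],("wrist","scene"),save="e")
o=ctrl.get_obs();print(o["clock"],o["tool_pos"],o["wrist_force"],o["ft_torque"])
a=cv2.imread("pics/e_wrist.png")[0:240,200:440];b=cv2.imread("pics/e_scene.png")[150:270,300:460]
cv2.imwrite("pics/e.png",np.hstack([cv2.resize(a,(400,400)),cv2.resize(b,(400,400))]))
```

```text
wrist stay_grip [0.5812 0.0472 0.1142] 0.98
wrist stay_hole1 [0.6441 0.0468 0.1149] 0.82
wrist peg_tip [0.6485 0.0511 0.1035] 0.71
scene stay_grip None
scene stay_hole1 [0.6463 0.049  0.1164] 0.56
scene peg_tip None
7.3333 [0.58284116 0.04359851 0.11128173] [-7.43231112  0.64576128 -0.98851044] [0.02881552 1.28868889 0.21853012]
```

View pics/e.png

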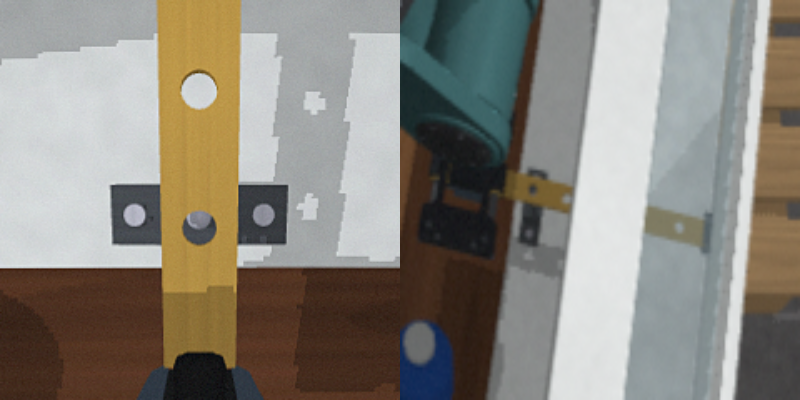

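Hole 1 now sits above the pin, which shows through it at crop (200,220), so the bar is clear. I'll bring the vent in at that height.

send_rows(motion=[-0.0373,-0.0038,0.009,-0.0015,0.015,0,8,-0.0372,-0.0038,0.009,-0.0015,0.015,0,8,-0.0367,-0.0037,0.013,-0.0016,0.0156,0,8,-0.0366,-0.0037,0.0131,-0.0016,0.0156,0,8,-0.0357,-0.0036,0.0174,-0.0016,0.0164,0,8,-0.0357,-0.0036,0.0174,-0.0017,0.0165,0,8,-0.0342,-0.0034,0.0224,-0.0018,0.0177,0,8,-0.0342,-0.0035,0.0224,-0.0018,0.0177,0,8,-0.0289,-0.003,0.0251,-0.0017,0.0174,0,8,-0.0289,-0.0029,0.0251,-0.0018,0.0174,0,8,0,0,0,0,0,0,8,0,0,0,0,0,0,8,0,0,0,0,0,0,8])

```text
clock: 8.42
tool_pos: [0.5151, 0.0367, 0.1466]
orientation: [0.006, 0.991, 0.049, -0.12]
wrist_force: [-4.7, 1.0, -0.1]
opening: 0.0157
gripper_force: 25.0
```

Run:
```python
from h import *
look(["stay_grip","stay_hole1","peg_tip"],("wrist","scene"),save="g")
o=ctrl.get_obs();print(o["clock"],o["tool_pos"],o["wrist_force"],o["ft_torque"])
a=cv2.imread("pics/g_wrist.png")[0:240,200:440];b=cv2.imread("pics/g_scene.png")[150:270,300:460]
cv2.imwrite("pics/g.png",np.hstack([cv2.resize(a,(480,480)),cv2.resize(b,(320,480))]))
```

```text
wrist stay_grip [0.5174 0.0364 0.1457] 0.91
wrist stay_hole1 [0.5769 0.0431 0.1326] 0.73
wrist peg_tip None
scene stay_grip None
scene stay_hole1 [0.5785 0.0435 0.1334] 0.81
scene peg_tip None
8.8167 [0.51543062 0.0367617  0.1466625 ] [-3.80245316 -0.23450516 -0.87291041] [0.21166722 0.62462251 0.23325749]
```

View pics/g.png

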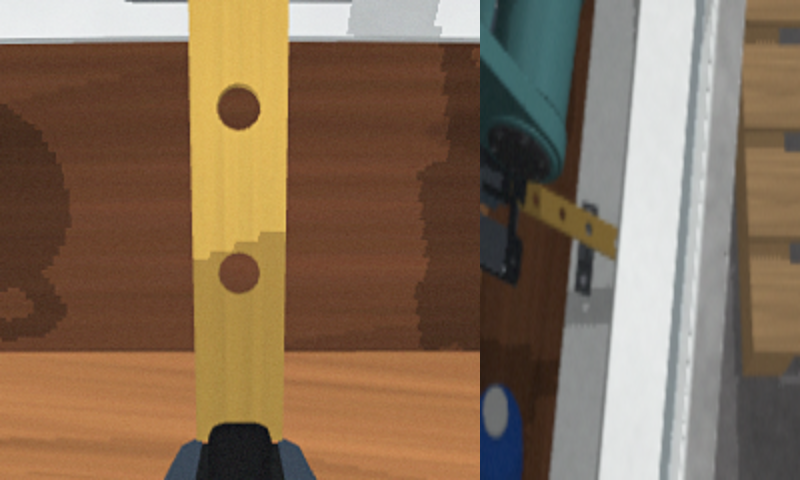

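The scene crop shows the third hole about over the peg base, at roughly (588,228). I'll refine the hole 1 to 2 spacing from the wrist picture and set the third-hole target from it.

Run:
```python
from h import *
from scipy.spatial.transform import Rotation as Ro
f=grab_frame("wrist"); o=ctrl.get_obs(); q=o["orientation"]; R=Ro.from_quat([q[1],q[2],q[3],q[0]]).as_matrix()
tcp=np.array(o["tool_pos"]); u=R[:,0]; N=-R[:,2]; print("u",u.round(4),"pitch",np.arcsin(u[2]))
im=f["color"]; 
bar=lambda uv,off:(lambda a,b:a+(b-a)*(N@(tcp+N*off-a))/(N@(b-a)))(onplane(f,[uv],.05)[0],onplane(f,[uv],.2)[0])
for off in (.0015,.0025,.0035):
    P=[bar((200+x/2,y/2),off) for x,y in ((238,273),(238,108),(238,437))]
    W=np.linalg.norm(bar((200+189/2,54),off)-bar((200+289/2,54),off))
    print(off,[((p-tcp)@u*1e3).round(2) for p in P],[((p-tcp)@R[:,1]*1e3).round(2) for p in P],"spacing",np.linalg.norm(P[0]-P[1])*1e3,"width",W*1e3)
```

```text
u [ 0.9663  0.0967 -0.2387] pitch -0.24100631065299047
0.0015 [np.float64(65.9), np.float64(102.85), np.float64(24.2)] [np.float64(-0.67), np.float64(-0.69), np.float64(-0.64)] spacing 36.943754518224694 width 22.736207290429636
0.0025 [np.float64(65.96), np.float64(102.66), np.float64(24.53)] [np.float64(-0.67), np.float64(-0.69), np.float64(-0.64)] spacing 36.69846264376984 width 22.585247893449182
0.0035 [np.float64(66.02), np.float64(102.47), np.float64(24.87)] [np.float64(-0.67), np.float64(-0.69), np.float64(-0.64)] spacing 36.45317076931486 width 22.434288496468728
```

send_rows(motion=[-0.0012,0,-0.0227,0.0012,-0.0117,0,8,-0.0012,0,-0.0227,0.0012,-0.0117,0,8,-0.0012,0,-0.0227,0.0012,-0.0117,0,8,-0.001,0,-0.0113,0.0006,-0.0058,0,8,0,0,0,0,0,0,8,0,0,0,0,0,0,8])

```text
clock: 9.37
tool_pos: [0.5146, 0.0367, 0.131]
orientation: [0.004, 0.995, 0.05, -0.088]
wrist_force: [-5.0, 0.7, -1.5]
opening: 0.0163
gripper_force: 25.0
```

```bash
cat > st.py <<'E'
from h import *
from scipy.spatial.transform import Rotation as Ro
o=ctrl.get_obs(); q=o["orientation"]; R=Ro.from_quat([q[1],q[2],q[3],q[0]]).as_matrix()
tcp=np.array(o["tool_pos"]); u=R[:,0]
print(round(o["clock"],2),"tcp",tcp.round(4),"pitch %.3f"%np.arcsin(u[2]),"hole3",(tcp+.140*u).round(4),"F",np.round(o["wrist_force"],2),"T",np.round(o["ft_torque"],2),"g",o["gripper_force"])
E
python3 st.py
```

```text
9.37 tcp [0.5146 0.0367 0.131 ] pitch -0.177 hole3 [0.6517 0.0505 0.1064] F [-5.02  0.68 -1.46] T [0.13 0.6  0.23] g 24.99841868877411
```

send_rows(motion=[-0.001,0,-0.0113,0.0006,-0.0058,0,8,-0.001,0,-0.0113,0.0006,-0.0058,0,8,0,0,0,0,0,0,8,0,0,0,0,0,0,8])

```text
clock: 9.7
tool_pos: [0.514, 0.0367, 0.1262]
orientation: [0.004, 0.996, 0.05, -0.079]
wrist_force: [-3.9, -0.0, -1.5]
opening: 0.016
gripper_force: 25.0
```

send_rows(motion=[-0.0005,0,-0.005,0.0003,-0.0028,0,8,-0.0005,0,-0.005,0.0003,-0.0028,0,8,0,0,0,0,0,0,8])

```text
clock: 9.95
tool_pos: [0.5138, 0.0367, 0.1241]
orientation: [0.003, 0.996, 0.05, -0.074]
wrist_force: [-3.2, 0.5, -0.9]
opening: 0.0157
gripper_force: 25.0
```

```bash
python3 st.py
```

```text
9.95 tcp [0.5138 0.0367 0.1241] pitch -0.149 hole3 [0.6516 0.0505 0.1033] F [-3.21  0.54 -0.9 ] T [0.12 0.56 0.11] g 24.997698962688446
```

send_rows(motion=[-0.0005,0,-0.005,0.0003,-0.0028,0,8,0,0,0,0,0,0,8])

```text
clock: 10.12
tool_pos: [0.5137, 0.0367, 0.1232]
orientation: [0.003, 0.996, 0.05, -0.072]
wrist_force: [-4.1, -0.5, -0.8]
opening: 0.0158
gripper_force: 25.0
```

send_rows(motion=[-0.0005,0,-0.005,0.0003,-0.0028,0,8,0,0,0,0,0,0,8])

```text
clock: 10.28
tool_pos: [0.5136, 0.0367, 0.1222]
orientation: [0.003, 0.996, 0.05, -0.07]
wrist_force: [-4.0, 1.5, -1.8]
opening: 0.0162
gripper_force: 25.0
```

```bash
python3 st.py
```

```text
10.28 tcp [0.5136 0.0367 0.1222] pitch -0.140 hole3 [0.6516 0.0505 0.1026] F [-4.05  1.46 -1.76] T [0.1  0.59 0.21] g 24.997535347938538
```

send_rows(motion=[-0.0004,0,-0.005,0.0003,-0.0028,0,8,0,0,0,0,0,0,8])

```text
clock: 10.45
tool_pos: [0.5135, 0.0367, 0.1211]
orientation: [0.003, 0.996, 0.05, -0.068]
wrist_force: [-2.2, 0.5, -2.8]
opening: 0.0158
gripper_force: 25.0
```

```bash
python3 st.py
```

```text
10.45 tcp [0.5135 0.0367 0.1211] pitch -0.136 hole3 [0.6515 0.0506 0.1022] F [-2.22  0.47 -2.78] T [0.08 0.61 0.14] g 24.99750316143036
```

send_rows(motion=[-0.0004,0,-0.006,0.0003,-0.0032,0,8,0,0,0,0,0,0,8])

```text
clock: 10.62
tool_pos: [0.5134, 0.0367, 0.1199]
orientation: [0.003, 0.997, 0.05, -0.065]
wrist_force: [-4.3, 0.8, -1.8]
opening: 0.0159
gripper_force: 25.0
```

send_rows(motion=[-0.0004,0,-0.006,0.0003,-0.0032,0,8,0,0,0,0,0,0,8])

```text
clock: 10.78
tool_pos: [0.5134, 0.0367, 0.1187]
orientation: [0.003, 0.997, 0.05, -0.063]
wrist_force: [-3.4, 0.9, -1.2]
opening: 0.0163
gripper_force: 25.0
```

```bash
python3 st.py
```

```text
10.78 tcp [0.5134 0.0367 0.1187] pitch -0.126 hole3 [0.6516 0.0506 0.1012] F [-3.39  0.9  -1.23] T [0.04 0.65 0.15] g 24.99738246202469
```

send_rows(motion=[-0.0003,0,-0.006,0.0003,-0.0031,0,8,0,0,0,0,0,0,8])

```text
clock: 10.95
tool_pos: [0.5133, 0.0368, 0.1175]
orientation: [0.003, 0.997, 0.05, -0.06]
wrist_force: [-3.3, 0.7, -1.3]
opening: 0.016
gripper_force: 25.0
```

send_rows(motion=[-0.0003,0,-0.006,0.0003,-0.0031,0,8,0,0,0,0,0,0,8])

```text
clock: 11.12
tool_pos: [0.5132, 0.0367, 0.1163]
orientation: [0.003, 0.997, 0.05, -0.058]
wrist_force: [-3.8, 0.2, -1.2]
opening: 0.0161
gripper_force: 25.0
```

```bash
python3 st.py
```

```text
11.12 tcp [0.5132 0.0367 0.1163] pitch -0.116 hole3 [0.6516 0.0506 0.1001] F [-3.84  0.21 -1.16] T [0.03 0.7  0.13] g 24.997336864471436
```

send_rows(motion=[-0.0003,0,-0.006,0.0003,-0.0031,0,8,-0.0003,0,-0.006,0.0003,-0.0031,0,8,0,0,0,0,0,0,8])

```text
clock: 11.37
tool_pos: [0.513, 0.0367, 0.1139]
orientation: [0.002, 0.997, 0.05, -0.053]
wrist_force: [-4.4, 0.1, -2.2]
opening: 0.0163
gripper_force: 25.0
```

```bash
python3 st.py
```

```text
11.37 tcp [0.513  0.0367 0.1139] pitch -0.106 hole3 [0.6516 0.0506 0.099 ] F [-4.38  0.11 -2.18] T [0.08 0.76 0.2 ] g 24.997336864471436
```

send_rows(motion=[-0.0003,0,-0.006,0.0003,-0.0031,0,8,-0.0003,0,-0.006,0.0003,-0.0031,0,8,0,0,0,0,0,0,8])

```text
clock: 11.62
tool_pos: [0.5129, 0.0367, 0.1114]
orientation: [0.002, 0.998, 0.05, -0.048]
wrist_force: [-4.3, -0.6, -1.7]
opening: 0.0156
gripper_force: 25.0
```

```bash
python3 st.py
python3 - <<'E'
from h import *
look(["stay_hole1","peg_tip"],("scene","wrist"),save="k")
a=cv2.imread("pics/k_wrist.png")[0:240,200:440];b=cv2.imread("pics/k_scene.png")[180:230,310:380]
cv2.imwrite("pics/k.png",np.hstack([cv2.resize(a,(300,400)),cv2.resize(b,(500,400),interpolation=cv2.INTER_CUBIC)]))
E
```

```text
11.62 tcp [0.5129 0.0367 0.1114] pitch -0.096 hole3 [0.6516 0.0506 0.098 ] F [-4.33 -0.57 -1.68] T [0.03 0.85 0.12] g 24.997260868549347
scene stay_hole1 [0.5744 0.0442 0.1091] 0.67
scene peg_tip None
wrist stay_hole1 [0.5743 0.0438 0.1055] 0.87
wrist peg_tip None
```

View pics/k.png

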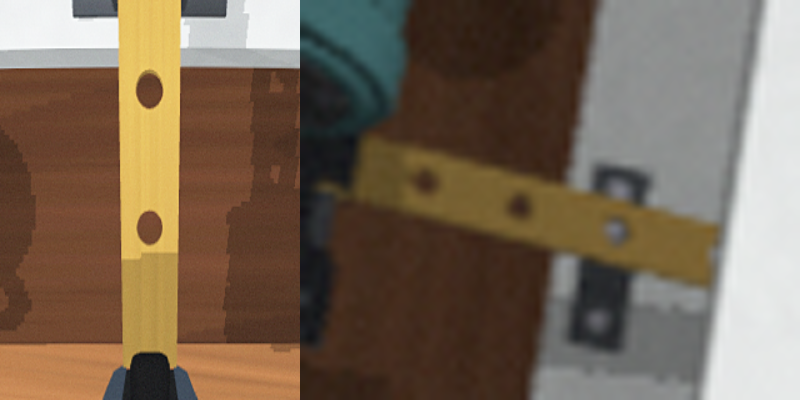

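Hole 3 at (615,230) shows the bright pin inside it, and hole 1's height agrees with the tool pitch, so the bar is going down over the pin. I'll keep lowering.

send_rows(motion=[-0.0003,0,-0.006,0.0003,-0.0031,0,8,-0.0003,0,-0.006,0.0003,-0.0031,0,8,-0.0002,0,-0.006,0.0003,-0.003,0,8,0,0,0,0,0,0,8])

```text
clock: 12.25
tool_pos: [0.5127, 0.0367, 0.1079]
orientation: [0.002, 0.998, 0.05, -0.041]
wrist_force: [-5.7, -0.0, -2.5]
opening: 0.0161
gripper_force: 25.0
```

send_rows(motion=[-0.0002,0,-0.006,0.0003,-0.003,0,8,-0.0002,0,-0.006,0.0003,-0.003,0,8,0,0,0,0,0,0,8])

```text
clock: 12.5
tool_pos: [0.5126, 0.0367, 0.1055]
orientation: [0.002, 0.998, 0.05, -0.036]
wrist_force: [-4.9, 0.6, -2.3]
opening: 0.0157
gripper_force: 25.0
```

```bash
python3 st.py
```

```text
12.5 tcp [0.5126 0.0367 0.1055] pitch -0.073 hole3 [0.6516 0.0506 0.0954] F [-4.93  0.61 -2.3 ] T [-0.02  1.11  0.18] g 24.997122287750244
```

send_rows(motion=[-0.003,-0.0003,0,0,0,0,8,0,0,0,0,0,0,8,0,0,0,0,0,0,8])

```text
clock: 12.75
tool_pos: [0.5124, 0.0367, 0.1058]
orientation: [0.002, 0.998, 0.05, -0.036]
wrist_force: [-4.0, 0.9, -3.4]
opening: 0.0156
gripper_force: 25.0
```

send_rows(motion=[-0.0002,0,-0.006,0.0003,-0.003,0,8,-0.0002,0,-0.006,0.0003,-0.003,0,8,0,0,0,0,0,0,8])

```text
clock: 13.0
tool_pos: [0.5121, 0.0367, 0.1031]
orientation: [0.001, 0.998, 0.05, -0.031]
wrist_force: [-3.5, -0.1, -2.0]
opening: 0.0156
gripper_force: 25.0
```

```bash
python3 st.py
```

```text
13.0 tcp [0.5121 0.0367 0.1031] pitch -0.063 hole3 [0.6512 0.0506 0.0944] F [-3.54 -0.09 -2.04] T [-0.01  0.75  0.14] g 24.997403919696808
```

send_rows(motion=[-0.0004,0,-0.006,0.0003,-0.003,0,8,-0.0003,0,-0.006,0.0003,-0.003,0,8,-0.0003,0,-0.006,0.0003,-0.003,0,8,0,0,0,0,0,0,8])

```text
clock: 13.33
tool_pos: [0.5119, 0.0367, 0.0995]
orientation: [0.001, 0.998, 0.05, -0.024]
wrist_force: [-3.9, -0.1, -3.0]
opening: 0.0159
gripper_force: 25.0
```

send_rows(motion=[-0.0003,0,-0.006,0.0003,-0.003,0,8,-0.0003,0,-0.006,0.0003,-0.003,0,8,0,0,0,0,0,0,8])

```text
clock: 13.58
tool_pos: [0.5118, 0.0367, 0.0971]
orientation: [0.001, 0.999, 0.05, -0.019]
wrist_force: [-2.8, 0.1, -1.6]
opening: 0.0159
gripper_force: 25.0
```

```bash
python3 st.py
```

```text
13.58 tcp [0.5118 0.0367 0.0971] pitch -0.039 hole3 [0.651  0.0506 0.0917] F [-2.79  0.1  -1.58] T [-0.02  0.85  0.09] g 24.99742716550827
```

send_rows(motion=[-0.001,0,-0.006,0.0003,-0.003,0,8,-0.0003,0,-0.006,0.0003,-0.003,0,8,-0.0002,0,-0.006,0.0003,-0.003,0,8,0,0,0,0,0,0,8])

```text
clock: 13.92
tool_pos: [0.5114, 0.0367, 0.0934]
orientation: [0.0, 0.999, 0.05, -0.013]
wrist_force: [-3.0, -0.0, -2.7]
opening: 0.0157
gripper_force: 25.0
```

send_rows(motion=[-0.0002,0,-0.006,0.0003,-0.003,0,8,-0.0002,0,-0.006,0.0003,-0.003,0,8,0,0,0,0,0,0,8])

```text
clock: 14.17
tool_pos: [0.5113, 0.0367, 0.0911]
orientation: [0.0, 0.999, 0.05, -0.008]
wrist_force: [-3.0, 0.5, -1.8]
opening: 0.0155
gripper_force: 25.0
```

```bash
python3 st.py
```

```text
14.17 tcp [0.5113 0.0367 0.0911] pitch -0.015 hole3 [0.6506 0.0506 0.0889] F [-3.05  0.48 -1.84] T [-0.01  0.85  0.07] g 24.99736100435257
```

send_rows(motion=[-0.0002,0,-0.006,0.0002,-0.0025,0,8,-0.0002,0,-0.006,0.0002,-0.0025,0,8,0,0,0,0,0,0,8,0,0,0,0,0,0,8])

```text
clock: 14.5
tool_pos: [0.5114, 0.0367, 0.0889]
orientation: [0.0, 0.999, 0.05, -0.004]
wrist_force: [-3.4, 0.2, -3.0]
opening: 0.0158
gripper_force: 25.0
```

send_rows(motion=[0,0,-0.005,0.0002,-0.002,0,8,0,0,0,0,0,0,8,0,0,0,0,0,0,8])

```text
clock: 14.75
tool_pos: [0.5115, 0.0367, 0.0879]
orientation: [0.0, 0.999, 0.05, -0.002]
wrist_force: [-4.7, 0.2, -1.4]
opening: 0.0159
gripper_force: 25.0
```

```bash
python3 st.py
```

```text
14.75 tcp [0.5115 0.0367 0.0879] pitch -0.004 hole3 [0.6508 0.0506 0.0873] F [-4.71  0.25 -1.4 ] T [0.04 0.74 0.14] g 24.997466504573822
```

send_rows(motion=[0,0,-0.005,0,-0.002,0,8,0,0,0,0,0,0,8,0,0,0,0,0,0,8])

```text
clock: 15.0
tool_pos: [0.5115, 0.0367, 0.0869]
orientation: [0.0, 0.999, 0.05, -0.001]
wrist_force: [-3.6, -0.8, -1.5]
opening: 0.0157
gripper_force: 25.0
```

```bash
python3 st.py
```

```text
15.0 tcp [0.5115 0.0367 0.0869] pitch -0.001 hole3 [0.6508 0.0506 0.0867] F [-3.65 -0.82 -1.48] T [0.04 0.67 0.14] g 24.997484385967255
```

send_rows(motion=[0,0,-0.005,0,-0.001,0,8,0,0,0,0,0,0,8,0,0,0,0,0,0,8])

```text
clock: 15.25
tool_pos: [0.5116, 0.0367, 0.086]
orientation: [0.0, 0.999, 0.05, 0.0]
wrist_force: [-3.3, -0.3, -1.0]
opening: 0.0161
gripper_force: 25.0
```

```bash
python3 st.py
python3 - <<'E'
from h import *
look(["stay_hole1"],("scene","wrist"),save="m")
print(np.mean([ctrl.get_obs()["wrist_force"]],axis=0))
E
```

```text
15.25 tcp [0.5116 0.0367 0.086 ] pitch 0.000 hole3 [0.6509 0.0506 0.086 ] F [-3.3  -0.35 -0.99] T [0.04 0.46 0.09] g 24.997545182704926
scene stay_hole1 [0.5744 0.042  0.0902] 0.97
wrist stay_hole1 [0.5733 0.0419 0.0862] 0.97
[-4.54576261  0.74053096  0.09483888]
```

send_rows(motion=[0,0,-0.004,0,0,0,8,0,0,0,0,0,0,8,0,0,0,0,0,0,8])

```text
clock: 15.7
tool_pos: [0.5116, 0.0367, 0.0855]
orientation: [0.0, 0.999, 0.05, 0.0]
wrist_force: [-6.6, 0.1, 7.2]
opening: 0.0159
gripper_force: 25.0
```

```bash
python3 st.py
```

```text
15.7 tcp [0.5116 0.0367 0.0855] pitch 0.000 hole3 [0.6509 0.0506 0.0855] F [-6.56  0.1   7.15] T [0.04 0.94 0.16] g 25.00086486339569
```

The upward force jumped to 7 N at mid-bar height 85.5 mm, so the bar is seated on the base. I'll ease off slightly and check before letting go.

send_rows(motion=[0,0,0.003,0,0,0,8,0,0,0,0,0,0,8,0,0,0,0,0,0,8], grip_force=12)

```text
clock: 15.95
tool_pos: [0.5115, 0.0367, 0.0857]
orientation: [0.0, 0.999, 0.05, 0.0]
wrist_force: [-2.9, 0.1, -0.3]
opening: 0.0159
gripper_force: 12.0
```

```bash
python3 st.py
python3 - <<'E'
from h import *
f=grab_frame("scene"); b=f["color"][175:235,305:385,::-1]
cv2.imwrite("pics/n.png",cv2.resize(b,(640,480),interpolation=cv2.INTER_CUBIC))
E
```

```text
15.95 tcp [0.5115 0.0367 0.0857] pitch 0.000 hole3 [0.6508 0.0507 0.0858] F [-2.92  0.11 -0.26] T [0.01 0.6  0.14] g 12.00024738907814
```

View pics/n.png

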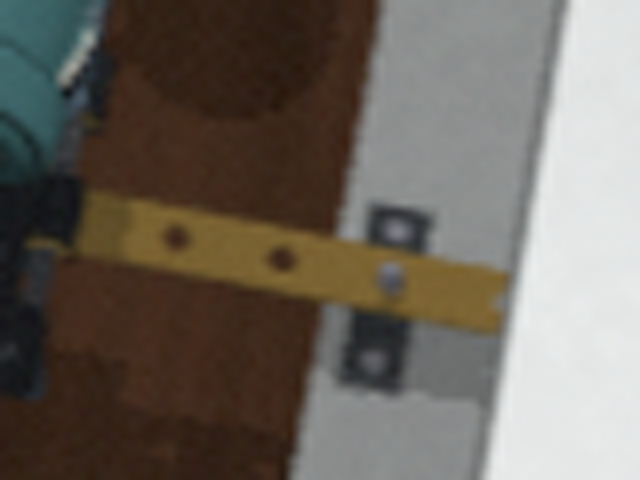

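The pin stands through the third hole at (390,278), with two free holes on the room side at (178,237) and (282,258). It's seated, so I'll let go and withdraw upward.

send_rows(motion=[0,0,0,0,0,0,14,0,0,0,0,0,0,24,0,0,0,0,0,0,40,0,0,0,0,0,0,50,0,0,0,0,0,0,50,0,0,0,0,0,0,50,0,0,0.05,0,0,0,50,0,0,0.1,0,0,0,50,0,0,0.15,0,0,0,50,0,0,0.15,0,0,0,50,0,0,0.15,0,0,0,50,0,0,0.15,0,0,0,50,0,0,0,0,0,0,50], grip_force=3)

```text
clock: 17.08
tool_pos: [0.514, 0.0368, 0.242]
orientation: [0.0, 0.999, 0.05, 0.004]
wrist_force: [1.3, -0.1, 0.5]
opening: 0.0498
gripper_force: 0.0
```

```bash
python3 - <<'E'
from h import *
look(["stay_grip","stay_hole1","peg_tip","water_bottle","mug","tape_roll"],("scene","wrist"),save="p")
a=cv2.imread("pics/p_wrist.png");b=cv2.imread("pics/p_scene.png")[175:235,305:385]
cv2.imwrite("pics/p.png",np.hstack([cv2.resize(a[:260,200:440],(369,400)),cv2.resize(b,(431,400),interpolation=cv2.INTER_CUBIC)]))
E
python3 st.py
```

```text
scene stay_grip [0.5083 0.0332 0.0909] 0.61
scene stay_hole1 [0.5771 0.0439 0.0905] 0.63
scene peg_tip None
scene water_bottle [ 0.5795 -0.1221  0.0224] 0.77
scene mug [0.546  0.226  0.0189] 0.98
scene tape_roll [ 0.4403 -0.163   0.002 ] 0.6
wrist stay_grip [0.5072 0.0376 0.0854] 0.94
wrist stay_hole1 [0.5727 0.0418 0.0887] 0.82
wrist peg_tip [0.6488 0.0503 0.1006] 0.45
wrist water_bottle [ 0.5791 -0.1228  0.0195] 0.97
wrist mug [0.5482 0.2337 0.0206] 0.76
wrist tape_roll None
17.78 tcp [0.5114 0.0367 0.2355] pitch -0.000 hole3 [0.6507 0.0506 0.2355] F [ 0.23  0.28 -0.37] T [ 0.01  0.04 -0.01] g 0.0
```

View pics/p.png

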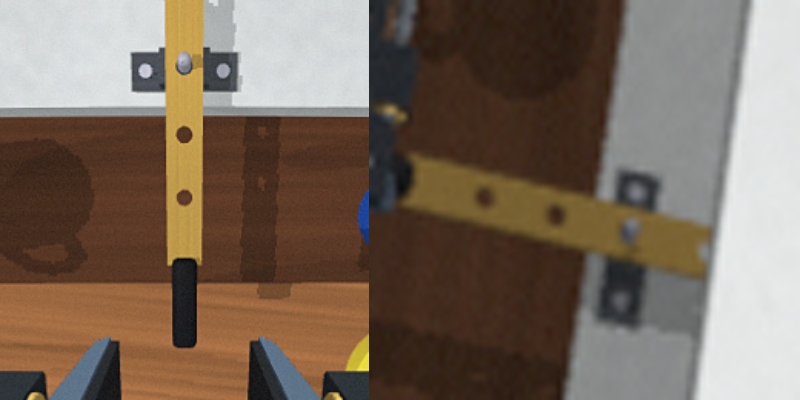

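The wrist view shows the pin standing through the third hole at (184,62), the grip released at (184,300) and the other objects where they were.

```bash
python3 -c "
from plant import ctrl
print(ctrl.close_job())"
```

```text
the job is handed in; nothing more can be done
None
```

The vent is in on the third hole: the stay is lowered home over the pin and let go, the bottle, mug and tape roll weren't disturbed, and the job is handed in (no verdict came back).

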